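# Put the hand-cranked oat mill back together as far as its axle

## Robot

A 6-joint arm with a two-finger parallel gripper is mounted at the origin on a cart in front of the work surface, level with it; the furniture and walls round the work are solid. World frame = base frame: x ahead of the robot, y to its left, z up, the work surface at z = 0. Lengths are in m, angles in rad, forces in N, time in s.
With the tool pointing down it reaches from about 0.35 to 0.975 m from the base axis. Payload 4.9 kg.
Tool frame: the origin (TCP) lies midway between the tips of the shut fingers; the grasp point (between the pads) lies 19 mm behind it; z points along the fingers, y is the line along which they close (so a half turn about z gives the same grasp; the last joint's range is limited). The gripper opens to 85 mm and grips with 20 to 120 N. Pads are 22 mm wide; open, the fingers measure 114 mm over their backs; the gripper's body (76 mm by 85 mm) begins 54 mm behind the grasp point. The pads swing forward as they close: fully open they stand 13 mm farther back than shut.
Start: joints at [-1.232, 0.053, 1.613, -0, 1.476, -0.119], TCP at [0.276, -0.561, 0.231] pointing down, gripper open.
Joint ranges: [-3.01, 3.01], [-1.01, 2.22], [0.06, 2.58], [-1.02, 4.17], [0.09, 2.62], [-3.14, 3.14]. Speed limits (rad/s): [2.57, 2.57, 3.14, 3.14, 3.14, 3.14].

## Interface

Orientations are given as a unit quaternion [w, x, y, z].
In Python, from plant import manip, optics gives the robot as it stands (manip), with the cameras (optics).
- The arm moves only by the shell command python3 shift.py 'ROWS'. ROWS is a JSON object with one list for each field, all of the same length, 1 to 5, a row being the entries at one place: jaw (the opening from 0.0 (shut) to 1.0 (fully open)), x, y, z (the shift in m), wx, wy, wz (a rotation vector in rad); each row shifts and turns the commanded pose from where the row before left it, along the tool's axes as they then stand; what a row does not reach is not made up. A row lasts 1/8 s, in which the tool goes at most 0.0625 m and 0.188 rad, less where a joint would pass 70% of its speed; a pose out of reach is approached as far as the arm can. The fingers move at their own pace and stop on an object; the grip force is fixed at half the most. Time passes only in rows, so rows that do not move let the fingers close. It prints the time, the measured TCP pose, the force, the opening and the grip force at its end. Input that does not fit is refused with a message, and nothing moves.
- manip.state(): the state, without advancing time (a new reading comes with each control period).
- optics.grab_frame(name): name is "side" or "top"; returns the picture (420x560x3 uint8, red, green, blue); there is no depth.
- optics.camera_params(name): a dict with "intrinsics" (3x3 intrinsics, pixels), "k1" (the pictures are not rectified: a ray, as slopes to the right and down, at radius r is drawn at 1 + k1 r^2 times it, then the intrinsics apply), "xyz" and "orientation" of the camera in the world. Camera axes: x right, y down, z forward; pixel columns grow to the right and rows downward; lengths in m; the calibration is good to about 2 mm. A picture is of the moment at which its call begins. camera_params takes no time and is no camera call.
- manip.job_done(): hands the job in; it is judged then, once.
The state is a dict: "time": time; "joint_pos": joint angles; "joint_vel": joint speeds; "joint_efforts": joint torques, N m; "tool_pos": TCP position; "tool_rot": TCP orientation; "contact_force": force on the tool from outside, world axes, zero at the start; "ft_torque": the same for the moment, N m; "gripper_width": opening from 0.0 (shut) to 1.0 (fully open); "grasp_force": force on a finger pad.
Only numpy, scipy, OpenCV 4.12 (cv2) and the standard library are available. Lean on these libraries where they do the work, as an engineer would, in place of code of your own. Each camera call takes 0.05 s, during which the arm holds its last target. There are 200 camera calls.

## Task

The oat mill on the breakfast sideboard has been washed and has to go back together: seat the mill head fully down on the two pegs of its base, then thread the crank axle, nose first, through the bearing post and on through the bore of the seated head until its collar is up against the bearing post. Finish while still holding the crank there, so that a colleague can screw the retaining nut onto the nose that sticks out beyond the head. Leave the nut, the hopper and the jam jar where they stand.

Things in the scene. Friction and masses are not known exactly. Their poses are not given: they have to be found in the camera images.
- mill_base: Mill base, fixed (cannot be pushed): light beech board 140 (x) x 180 (y) x 18 mm on 4 mm rubber feet, an aluminium plate on it, plate top 25 mm above the sideboard. Origin: under the board's centre, on the sideboard; z up. It carries an aluminium bearing post (see bearing_mouth) and two upright pegs (see seat).
- bearing_mouth (a point): Centre of the bearing post's bore at its outer face (base x 0, y -62, z 75 mm), axes as the base; the axle goes in along +y and the collar stops on this face. The post's round housing is 40 mm in diameter, reaches from base y -62 to -38 mm, top 95 mm above the sideboard; bore 15 mm diameter along y.
- seat (a point): Point on the base's plate midway between the two pegs (base x 0, y 10, z 25 mm), axes as the base; the middle of the head's sole belongs here. The steel pegs stand at x -38 and +38 mm from it: 10 mm diameter, 16 mm high, the top 6 mm tapering to 4 mm.
- mill_head: Loose aluminium mill head, 0.35 to 0.65 kg, 110 mm high, upright on its foot. Origin: centre of the sole; z up. Foot 100 (x) x 56 (y) x 10 mm with two upright through holes, 12 mm diameter, at x -38 and +38 mm, that go over the base's pegs, either way round. On it a round barrel, 50 mm diameter, along y from -28 to +28 mm.
- head_sole (a point): Centre of the head's sole (its origin).
- head_bore (a point): Middle of the head's axle bore (head z 50 mm): 15 mm diameter, right through the barrel along y. With the head seated it lies 75 mm above the sideboard, in line with the bearing post's bore, the barrel's faces at base y -18 and +38 mm.
- neck_top (a point): Centre of the top of the head's square feed neck (head z 110 mm), 44 x 44 mm outside, 5 mm walls, open at the top, rising out of the barrel from z 75 mm: grip the head here, across its outside along the head's x.
- crank_axle: Loose crank with axle, 0.28 to 0.52 kg, lying flat. Origin: on the axle's axis at the collar's face, 13 mm above the sideboard as it lies. Steel shaft, 12 mm diameter, along +y. Behind the collar a square hub (see hub_grip), then a flat arm (y -60 to -70 mm) out to x -86 mm, and at x -75 mm a wooden knob back to y -122 mm. Centre of mass in the hub (x -14, y -30 mm).
- collar_face (a point): On the axle's axis at the face of the collar (the crank's origin); collar 26 mm diameter, 4 mm thick.
- axle_nose (a point): Centre of the nose's end (crank y 124 mm, x and z 0); the last 12 mm of the shaft taper from 12 to 6 mm diameter.
- hub_grip (a point): Middle of the square hub, on the axle's axis (crank y -32 mm): 26 x 26 mm, from y -60 to -4 mm, faces square to the crank's x and z. Grip here, across x.
- hopper: The mill's clear plastic hopper, loose, standing upside down on its wide rim: 116 mm diameter at the sideboard, narrowing to a 32 mm spout, 96 mm high. Origin: centre of the underside. Leave it.
- nut: The knurled steel retaining nut, loose, lying flat: 33 mm diameter, 12 mm high. Origin: centre of the underside. Leave it.
- jam_jar_2: A jam jar with a dark lid, loose, 60 mm diameter, 70 mm high, standing behind the base. Origin: centre of the underside. Leave it.

How it is judged:
By the outcome, as a careful person would: the job done as asked, in the order asked, and still so for the second after the job is handed in, while the arm keeps its last pose, push and grip.
It also fails if it takes over 72 s, if anything falls off the work surface, if the arm or the gripper's body presses on something with over 40 N, if the wrist force passes 120 N, or if a joint passes its speed limit or range.

## Working session

There is one attempt and no reset: what is moved stays moved. The work goes in short steps, Python scripts to look and compute and a shell command to move; the robot and the scene stay as the last step left them, time stands still between calls to the robot, and variables do not carry over. Pictures are saved under pics/ and viewed, at most 10 in all, crops included, and the job is handed in when it is done.

```bash
ls; mkdir -p pics
python3 - <<'E'
from plant import manip, optics
import cv2,numpy as np
for n in("side","top"):
    p=optics.camera_params(n);print(n,p)
    cv2.imwrite(f"pics/{n}0.png",optics.grab_frame(n)[:,:,::-1])
s=manip.state();print(s)
E
```

```text
pics
plant.py
shift.py
side {'intrinsics': array([[445.63445071,   0.        , 278.49311084],
       [  0.        , 445.63445071, 210.33719188],
       [  0.        ,   0.        ,   1.        ]]), 'k1': 0.0003933178177383181, 'xyz': array([0.38058855, 0.84588056, 0.68647019]), 'orientation': array([ 0.05613999, -0.10399462,  0.89321701, -0.43381653])}
top {'intrinsics': array([[399.63034189,   0.        , 271.59861158],
       [  0.        , 399.63034189, 204.02470991],
       [  0.        ,   0.        ,   1.        ]]), 'k1': -0.03640023864321648, 'xyz': array([0.38710939, 0.09433884, 0.91973955]), 'orientation': array([ 0.07590656, -0.67716256,  0.72750361, -0.08017206])}
{'time': 0.1, 'joint_pos': array([-1.23200434e+00,  5.33245214e-02,  1.61419783e+00,  2.54481891e-05,
        1.47600860e+00, -1.18969367e-01]), 'joint_vel': array([-0.00046685, -0.00210594, -0.00272505,  0.00066494, -0.00159111,
        0.0012116 ]), 'joint_efforts': array([-1.20349696e-04, -3.94905567e+01, -3.71363425e+01, -1.22603697e-04,
        3.93167313e-03, -1.07085233e-05]), 'tool_pos': array([ 0.27604199, -0.56008705,  0.23014051]), 'tool_rot': array([-9.64686278e-04,  9.73920784e-01,  2.26886243e-01, -9.37162771e-05]), 'contact_force': array([0.12433708, 0.14521081, 0.14435304]), 'ft_torque': array([-0.03464986, -0.03748438, -0.040308  ]), 'grasp_force': 0.0, 'gripper_width': 0.9982259404016954}
```

View pics/top0.png

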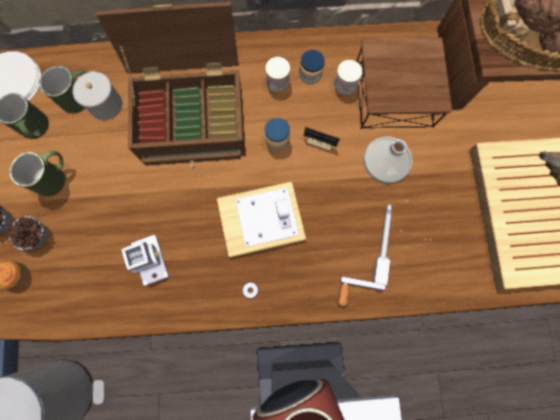

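View pics/side0.png

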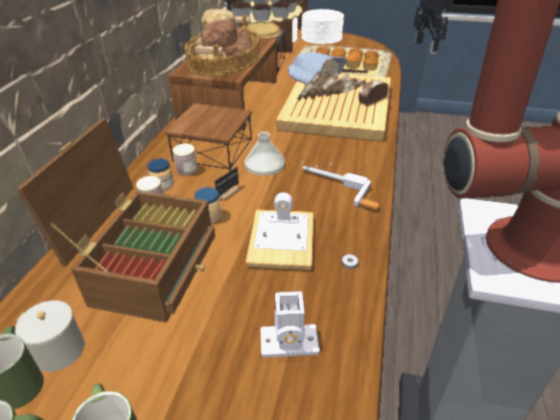

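The top view shows the head at about (145,258), the base at (262,219) with its post on the right at (283,212), the crank at (383,270) with its nose at (389,207), and the nut at (250,290). In the side view the head is at (290,325), the base at (282,238), the crank hub at (355,182) and its nose at (303,169).

```bash
cat > h.py <<'E'
import cv2,numpy as np
from scipy.spatial.transform import Rotation as R
from scipy.optimize import least_squares
from plant import manip, optics
def rot(q): return R.from_quat(np.roll(q,-1))
P={n:optics.camera_params(n) for n in("side","top")}
def proj(n,X):
    p=P[n];c=rot(p["orientation"]).inv().apply(np.atleast_2d(X)-p["xyz"]);s=c[:,:2]/c[:,2:]
    s=s*(1+p["k1"]*(s**2).sum(1,keepdims=True));K=p["intrinsics"];return s*[K[0,0],K[1,1]]+K[:2,2]
def ray(n,uv):
    p=P[n];K=p["intrinsics"];d=(np.array(uv)-K[:2,2])/[K[0,0],K[1,1]];s=d.copy()
    for _ in range(10): s=d/(1+p["k1"]*(s@s))
    return p["xyz"],rot(p["orientation"]).apply([*s,1])
def onz(n,uv,z):
    o,d=ray(n,uv);return o+d*(z-o[2])/d[2]
def tri(t,s):
    return least_squares(lambda X:np.r_[proj("top",X)[0]-t,proj("side",X)[0]-s],onz("top",t,.05)).x
def tile(img,u,v,w,h,k):
    c=cv2.resize(img[v:v+h,u:u+w],None,fx=k,fy=k,interpolation=cv2.INTER_CUBIC)
    for a in range(-(-u//10)*10,u+w,10):
        x=(a-u)*k;cv2.line(c,(x,0),(x,6),(0,0,255),1);cv2.putText(c,str(a),(x+1,15),0,.33,(0,255,255),1)
    for b in range(-(-v//10)*10,v+h,10):
        y=(b-v)*k;cv2.line(c,(0,y),(6,y),(0,0,255),1);cv2.putText(c,str(b),(8,y+4),0,.33,(0,255,255),1)
    return c
E
python3 - <<'E'
from h import *
t=cv2.imread("pics/top0.png");s=cv2.imread("pics/side0.png")
A=np.vstack([np.hstack([tile(t,105,223,80,60,5),tile(t,212,178,100,75,4)]),np.hstack([tile(t,330,200,66,50,6)[:,:396],np.zeros((300,4,3),np.uint8),tile(t,330,255,66,50,6),np.zeros((300,4,3),np.uint8)])])
cv2.imwrite("pics/tc.png",A)
B=np.vstack([np.hstack([tile(s,250,286,80,75,4)[:, :320],np.zeros((300,80,3),np.uint8),tile(s,240,188,80,60,5)]),np.hstack([tile(s,240,215,80,60,5),tile(s,295,155,100,75,4)])])
cv2.imwrite("pics/sc.png",B);print(A.shape,B.shape)
E
```

```text
(600, 800, 3) (600, 800, 3)
```

View pics/tc.png

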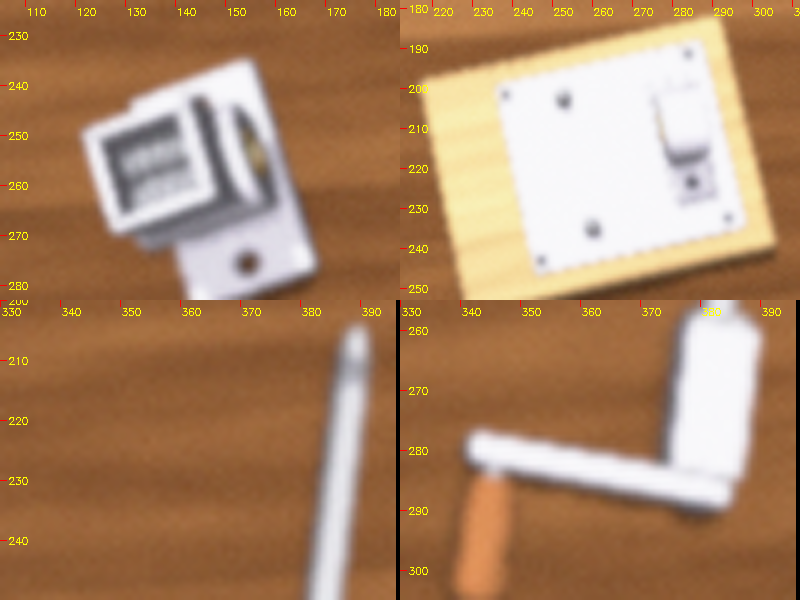

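View pics/sc.png

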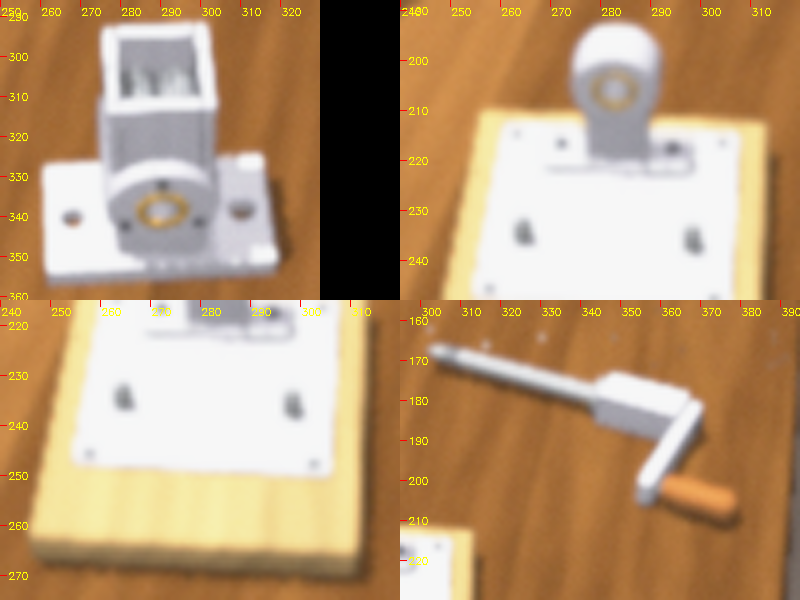

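Readings from the crops. Top view: neck rim corners at about (121.5,249), (142,242), (148,264) and (128,270), pegs at (252.8,203) and (260.3,235.5), nose at (389.5,204.5). Side view: neck corners at (275.5,292) to (304,313), bore at (290.5,338.5), pegs at (264.6,232.5) and (298.4,234), post bore at (283.4,206.4), nose at (304,167.5). Next I fit model poses to these.

```bash
cat > fit.py <<'E'
from h import *
def T(x,y,u,v,k): return [u+x/k-.45,v+y/k-.45]
a=lambda x,y:T(x,y,105,223,5); b=lambda x,y:T(x-400,y,212,178,4)
c=lambda x,y:T(x,y-300,330,200,6); d=lambda x,y:T(x-400,y-300,330,255,6)
e=lambda x,y:T(x,y,250,286,4); f=lambda x,y:T(x-400,y,240,188,5)
g=lambda x,y:T(x,y-300,240,215,5); hh=lambda x,y:T(x-400,y-300,295,155,4)
M={"head":([.43,.35,0,0],[
 ("top",a(83,131),(.022,.022,.11)),("top",a(185,97),(.022,-.022,.11)),("top",a(217,207),(-.022,-.022,.11)),("top",a(116,237),(-.022,.022,.11)),
 ("top",a(252,60),(.05,-.028,.01)),("top",a(317,267),(-.05,-.028,.01)),("top",a(247,263),(-.038,0,.01)),
 ("side",e(102,24),(.022,-.022,.11)),("side",e(210,22),(-.022,-.022,.11)),("side",e(216,108),(-.022,.022,.11)),("side",e(104,112),(.022,.022,.11)),
 ("side",e(42,163),(.05,-.028,.01)),("side",e(262,155),(-.05,-.028,.01)),("side",e(277,262),(-.05,.028,.01)),("side",e(48,272),(.05,.028,.01)),
 ("side",e(72,217),(.038,0,.01)),("side",e(242,209),(-.038,0,.01)),("side",e(162,210),(0,.028,.05))]),
"base":([.35,.1,0,0],[
 ("top",b(563,98),(.038,.01,.037)),("top",b(593,229),(-.038,.01,.037)),("top",b(422,80),(.07,.09,.022)),("top",b(721,15),(.07,-.09,.022)),("top",b(776,242),(-.07,-.09,.022)),
 ("side",f(523,229),(.038,.01,.037)),("side",f(692,236),(-.038,.01,.037)),("side",f(617,92),(0,-.038,.075)),
 ("side",g(33,542),(.07,.09,.022)),("side",g(360,553),(-.07,.09,.022)),("side",f(482,110),(.07,-.09,.022)),("side",f(767,123),(-.07,-.09,.022))]),
"crank":([.25,-.15,0,-1.57],[
 ("top",c(357,327),(0,.124,.0)),("top",d(762,335),(.013,-.004,.013)),("top",d(745,480),(.013,-.06,.013)),("top",d(668,462),(-.013,-.06,.013)),("top",d(690,317),(-.013,-.004,.013)),
 ("side",hh(437,350),(0,.124,.0)),("side",hh(597,380),(-.013,-.004,.013)),("side",hh(617,372),(.013,-.004,.013)),("side",hh(692,393),(.013,-.06,.013))])}
def model(p,m): return p[:3]+R.from_euler("z",p[3]).apply(m)
for k,(p0,L) in M.items():
    r=least_squares(lambda p:np.concatenate([proj(n,model(p,m))[0]-uv for n,uv,m in L]),p0,loss="soft_l1")
    print(k,r.x.round(4),np.rad2deg(r.x[3]).round(2))
    for n,uv,m in L: print("  ",n,m,(proj(n,model(r.x,m))[0]-uv).round(1))
    for cam in("top","side"):
        q=least_squares(lambda p:np.concatenate([proj(n,model([p[0],p[1],r.x[2],p[2]],m))[0]-uv for n,uv,m in L if n==cam]),r.x[[0,1,3]],loss="soft_l1").x;print("  only",cam,q.round(4))
E
python3 fit.py
```

```text
head [ 0.4832  0.3681 -0.0006  0.2794] 16.01
   top (0.022, 0.022, 0.11) [ 0.2 -0.2]
   top (0.022, -0.022, 0.11) [ 0.3 -0.8]
   top (-0.022, -0.022, 0.11) [-0.  -2.4]
   top (-0.022, 0.022, 0.11) [-0.6 -1. ]
   top (0.05, -0.028, 0.01) [-0.1 -0. ]
   top (-0.05, -0.028, 0.01) [-0.5 -0.1]
   top (-0.038, 0, 0.01) [ 0.1 -0.1]
   side (0.022, -0.022, 0.11) [0.6 0.9]
   side (-0.022, -0.022, 0.11) [-0.5  0.4]
   side (-0.022, 0.022, 0.11) [ 0.2 -0.6]
   side (0.022, 0.022, 0.11) [ 1.1 -0.5]
   side (0.05, -0.028, 0.01) [1.1 0.7]
   side (-0.05, -0.028, 0.01) [0.1 0.5]
   side (-0.05, 0.028, 0.01) [-0.2 -0.2]
   side (0.05, 0.028, 0.01) [-0.  -0.2]
   side (0.038, 0, 0.01) [ 0.5 -0.3]
   side (-0.038, 0, 0.01) [ 0.1 -0.1]
   side (0, 0.028, 0.05) [0.2 0.1]
  only top [0.4819 0.3679 0.2856]
  only side [0.4836 0.3682 0.2794]
base [ 0.5581  0.1088 -0.0034  0.1575] 9.02
   top (0.038, 0.01, 0.037) [ 0.3 -0.1]
   top (-0.038, 0.01, 0.037) [ 0.1 -0.6]
   top (0.07, 0.09, 0.022) [-0.8  0.4]
   top (0.07, -0.09, 0.022) [-0.2 -0.3]
   top (-0.07, -0.09, 0.022) [0.7 0.8]
   side (0.038, 0.01, 0.037) [ 0.1 -0.5]
   side (-0.038, 0.01, 0.037) [ 0.4 -0.4]
   side (0, -0.038, 0.075) [-0.2  1. ]
   side (0.07, 0.09, 0.022) [-0.7 -0.7]
   side (-0.07, 0.09, 0.022) [0.2 0.4]
   side (0.07, -0.09, 0.022) [-0.3  0.4]
   side (-0.07, -0.09, 0.022) [0.4 0.2]
  only top [0.5581 0.109  0.1522]
  only side [0.558  0.1086 0.1614]
crank [ 0.4492 -0.1598  0.0147 -1.8316] -104.94
   top (0, 0.124, 0.0) [0.4 0.7]
   top (0.013, -0.004, 0.013) [-0.2 -0.7]
   top (0.013, -0.06, 0.013) [-0.7  0.2]
   top (-0.013, -0.06, 0.013) [0.5 1. ]
   top (-0.013, -0.004, 0.013) [0.2 0.1]
   side (0, 0.124, 0.0) [-1.3 -0.5]
   side (-0.013, -0.004, 0.013) [0.2 2.4]
   side (0.013, -0.004, 0.013) [-1.1 -0.4]
   side (0.013, -0.06, 0.013) [ 0.1 -0.3]
  only top [ 0.4498 -0.1598 -1.8274]
  only side [ 0.4481 -0.1601 -1.8558]
```

```bash
cat > go.py <<'E'
import sys
from h import *
# usage: x y z psi  -> remaining shift in tool axes (before turning) and turn about tool z
s=manip.state();r=rot(s["tool_rot"]).as_matrix();p=s["tool_pos"]
psi=np.arctan2(r[1,0],r[0,0]);print("now",p.round(4),"psi",psi.round(4),"tilt",r[:2,2].round(4),"t",round(s["time"],2),"j6",s["joint_pos"][5].round(2))
x,y,z,ps=map(float,sys.argv[1:5])
print("shift",(r.T@(np.array([x,y,z])-p)).round(4),"rz",-((ps-psi+np.pi)%(2*np.pi)-np.pi))
E
python3 shift.py '{"jaw":[1,1,1,1],"x":[0,0,0,0],"y":[0,0,0,0],"z":[0,0,0,0],"wx":[0,0,0,0],"wy":[0,0,0,0],"wz":[-0.174,-0.174,-0.174,-0.174]}'
python3 shift.py '{"jaw":[1,1,1,1],"x":[0,0,0,0],"y":[0,0,0,0],"z":[0,0,0,0],"wx":[0,0,0,0],"wy":[0,0,0,0],"wz":[-0.174,-0.174,-0.174,-0.174]}'
python3 go.py .4827 .368 .23 1.851
```

```text
time: 0.6
tool_pos: [0.2761, -0.5603, 0.2306]
tool_rot: [-0.001, 0.837, 0.548, 0.0]
contact_force: [-0.3, 0.0, 1.1]
gripper_width: 0.999
grasp_force: 0.0
time: 1.1
tool_pos: [0.2761, -0.5603, 0.2305]
tool_rot: [-0.001, 0.6, 0.8, 0.0]
contact_force: [1.4, 0.4, 0.4]
gripper_width: 1.003
grasp_force: 0.0
now [ 0.2761 -0.5603  0.2305] psi 1.8555 tilt [-0.0004  0.0012] t 1.1 j6 -1.52
shift [0.8328 0.4591 0.0016] rz 0.004546879529002901
```

```bash
python3 shift.py '{"jaw":[1,1,1,1,1],"x":[0.052,0.052,0.052,0.052,0.052],"y":[0.0287,0.0287,0.0287,0.0287,0.0287],"z":[0,0,0,0,0],"wx":[0,0,0,0,0],"wy":[0,0,0,0,0],"wz":[0,0,0,0,0]}' | head -2
python3 shift.py '{"jaw":[1,1,1,1,1],"x":[0.052,0.052,0.052,0.052,0.052],"y":[0.0287,0.0287,0.0287,0.0287,0.0287],"z":[0,0,0,0,0],"wx":[0,0,0,0,0],"wy":[0,0,0,0,0],"wz":[0,0,0,0,0]}'| head -2
python3 shift.py '{"jaw":[1,1,1,1,1],"x":[0.052,0.052,0.052,0.052,0.052],"y":[0.0287,0.0287,0.0287,0.0287,0.0287],"z":[0,0,0,0,0],"wx":[0,0,0,0,0],"wy":[0,0,0,0,0],"wz":[0,0,0,0,0]}'| head -2
python3 shift.py '{"jaw":[1,1],"x":[0.052,0],"y":[0.0287,0],"z":[0,0],"wx":[0,0],"wy":[0,0],"wz":[0,0]}'| head -2
python3 go.py .4827 .368 .079 1.851
```

```text
time: 1.72
tool_pos: [0.3425, -0.2692, 0.2308]
time: 2.35
tool_pos: [0.4088, 0.0203, 0.2311]
time: 2.98
tool_pos: [0.4752, 0.3098, 0.2308]
time: 3.22
tool_pos: [0.488, 0.3686, 0.2294]
now [0.488  0.3686 0.2294] psi 1.8539 tilt [-0.0026 -0.0009] t 3.23 j6 0.24
shift [ 0.001  -0.0048  0.1504] rz 0.0029176340107945897
```

```bash
python3 shift.py '{"jaw":[1,1,1,1],"x":[0,0,0,0],"y":[-0.0045,0,0,0],"z":[0.03,0.04,0.04,0],"wx":[0,0,0,0],"wy":[0,0,0,0],"wz":[0,0,0,0]}'
python3 go.py .4827 .368 .079 1.851
```

```text
time: 3.72
tool_pos: [0.4814, 0.362, 0.1169]
tool_rot: [-0.002, 0.602, 0.798, -0.004]
contact_force: [-0.5, 0.4, 0.5]
gripper_width: 1.002
grasp_force: 0.0
now [0.4814 0.362  0.1169] psi 1.849 tilt [-0.0077 -0.0047] t 3.73 j6 0.24
shift [0.0055 0.0032 0.0379] rz -0.0019545814404455797
```

```bash
python3 shift.py '{"jaw":[1,1],"x":[0,0],"y":[0,0],"z":[0,0],"wx":[0,0],"wy":[0,0],"wz":[0,0]}'|head -2
python3 go.py .4827 .368 .079 1.851
```

```text
time: 3.98
tool_pos: [0.4857, 0.365, 0.1242]
now [0.4857 0.365  0.1242] psi 1.8496 tilt [0.0039 0.0021] t 3.98 j6 0.24
shift [ 0.0036 -0.0022  0.0452] rz -0.001401634619204728
```

```bash
python3 shift.py '{"jaw":[1,1,1,1,1],"x":[0.002,0.002,0,0,0],"y":[0,0,0,0,0],"z":[0.015,0.015,0.01,0,0],"wx":[0,0,0,0,0],"wy":[0,0,0,0,0],"wz":[0,0,0,0,0]}'|head -2
python3 go.py .4827 .368 .079 1.851
```

```text
time: 4.6
tool_pos: [0.4833, 0.3684, 0.0814]
now [0.4833 0.3684 0.0814] psi 1.8498 tilt [0.0001 0.0001] t 4.6 j6 0.25
shift [-0.0002 -0.0006  0.0024] rz -0.001183497377524656
```

Close the fingers, then lift.

```bash
python3 shift.py '{"jaw":[0,0,0,0,0],"x":[0,0,0,0,0],"y":[0,0,0,0,0],"z":[0.002,0,0,0,0],"wx":[0,0,0,0,0],"wy":[0,0,0,0,0],"wz":[0,0,0,0,0]}'
python3 shift.py '{"jaw":[0,0,0,0],"x":[0,0,0,0],"y":[0,0,0,0],"z":[0,0,0,0],"wx":[0,0,0,0],"wy":[0,0,0,0],"wz":[0,0,0,0]}'
```

```text
time: 5.22
tool_pos: [0.4836, 0.3685, 0.0798]
tool_rot: [0.0, 0.602, 0.799, 0.001]
contact_force: [1.1, 0.2, 2.0]
gripper_width: 0.503
grasp_force: 62.0
time: 5.72
tool_pos: [0.4836, 0.3685, 0.0798]
tool_rot: [0.0, 0.602, 0.799, 0.001]
contact_force: [3.2, -0.3, 4.8]
gripper_width: 0.506
grasp_force: 62.3
```

```bash
python3 shift.py '{"jaw":[0,0,0,0,0],"x":[0,0,0,0,0],"y":[0,0,0,0,0],"z":[-0.01,-0.02,-0.02,-0.01,0],"wx":[0,0,0,0,0],"wy":[0,0,0,0,0],"wz":[0,0,0.061,0.061,0]}'
python3 go.py .5565 .1187 .14 1.728
```

```text
time: 6.35
tool_pos: [0.4834, 0.3686, 0.1409]
tool_rot: [0.0, 0.649, 0.761, 0.001]
contact_force: [-0.4, 0.8, -5.3]
gripper_width: 0.506
grasp_force: 61.9
now [0.4834 0.3686 0.1409] psi 1.7287 tilt [0.0016 0.0011] t 6.35 j6 0.37
shift [-0.2583  0.0329  0.0008] rz 0.000654235154794236
```

```bash
python3 shift.py '{"jaw":[0,0,0,0,0],"x":[-0.02,-0.04,-0.05,-0.05,-0.045],"y":[0.003,0.005,0.006,0.006,0.006],"z":[0,0,0,0,0],"wx":[0,0,0,0,0],"wy":[0,0,0,0,0],"wz":[0,0,0,0,0]}'|head -2
python3 shift.py '{"jaw":[0,0,0,0,0],"x":[-0.035,-0.018,0,0,0],"y":[0.005,0.002,0,0,0],"z":[0,0,0,0,0],"wx":[0,0,0,0,0],"wy":[0,0,0,0,0],"wz":[0,0,0,0,0]}'|head -2
python3 go.py .5565 .1187 .14 1.728
python3 - <<'E'
from h import *
t=optics.grab_frame("top")[:,:,::-1].copy();s=optics.grab_frame("side")[:,:,::-1].copy()
cv2.imwrite("pics/top1.png",t);cv2.imwrite("pics/side1.png",s)
cv2.imwrite("pics/m1.png",np.vstack([np.hstack([tile(t,212,178,100,75,4),tile(s,240,160,80,60,5)]),np.hstack([tile(s,240,205,80,60,5),tile(s,230,150,100,75,4)])]))
E
```

```text
time: 6.98
tool_pos: [0.5404, 0.1671, 0.1384]
time: 7.6
tool_pos: [0.5557, 0.1197, 0.1392]
now [0.5557 0.1197 0.1392] psi 1.7294 tilt [-0.0004  0.0003] t 7.6 j6 -0.08
shift [-0.0011  0.0007 -0.0008] rz 0.001402875079774546
```

View pics/m1.png

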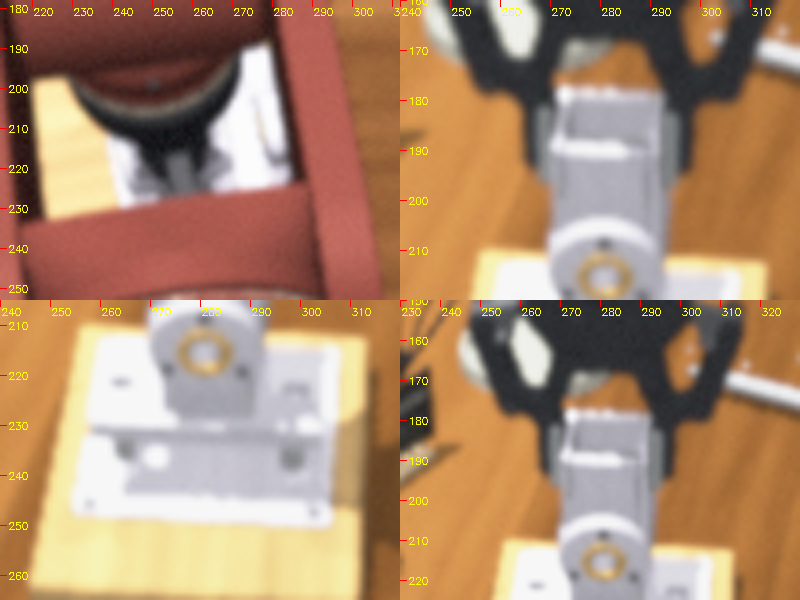

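The crop shows the head hovering. Its foot holes are at about (264,221.4) and (299.4,222.6), its bore is at (281,215.4), and the pegs are visible below at (264.6,235) and (298,236). I compare with the prediction.

Run:
```python
from h import *
def fit(L,z,yaw): 
    f=lambda p:np.concatenate([proj("side",[p[0],p[1],z]+R.from_euler("z",p[2]).apply(m))[0]-uv for uv,m in L])
    r=least_squares(f,[.556,.119,yaw]);return r.x.round(4),r.fun.round(1)
T=lambda x,y:[240+x/5-.45,205+(y-300)/5-.45]
F=lambda x,y:[240+(x-400)/5-.45,160+y/5-.45]
for dz in(-.0015,0,.0015): print(fit([(T(205,352),(0,.028,.05)),(T(120,382),(.038,0,.01)),(T(297,388),(-.038,0,.01)),
 (F(552,155),(.022,.022,.11)),(F(664,154),(-.022,.022,.11)),(F(560,88),(.022,-.022,.11)),(F(662,90),(-.022,-.022,.11))],.0594+dz,.1575))
```

```text
(array([0.5558, 0.1179, 0.1922]), array([ 0.3,  0.3,  0.6,  0.2,  0. , -0.3, -0.1, -0.7, -0.6, -0.2, -0.5,
        0.4,  0.3,  0.3]))
(array([0.5553, 0.1199, 0.1922]), array([ 0.3,  0.3,  0.5,  0.3,  0.1, -0.2, -0.2, -0.8, -0.5, -0.2, -0.5,
        0.3,  0.3,  0.3]))
(array([0.5549, 0.1218, 0.1921]), array([ 0.3,  0.4,  0.5,  0.3,  0.1, -0.1, -0.2, -0.8, -0.5, -0.2, -0.5,
        0.3,  0.3,  0.2]))
```

```bash
python3 shift.py '{"jaw":[0,0,0,0],"x":[-0.0008,0,0,0],"y":[0.0007,0,0,0],"z":[0.008,0.007,0.004,0],"wx":[0,0,0,0],"wy":[0,0,0,0],"wz":[0,0,0,0]}'|sed -n '2p;4p'
python3 shift.py '{"jaw":[0,0,0,0],"x":[0,0,0,0],"y":[0,0,0,0],"z":[0.003,0.002,0,0],"wx":[0,0,0,0],"wy":[0,0,0,0],"wz":[0,0,0,0]}'|sed -n '2p;4p'
python3 go.py .5565 .1187 .105 1.728
```

```text
tool_pos: [0.5564, 0.1179, 0.1195]
contact_force: [-0.5, -0.2, -3.4]
tool_pos: [0.5569, 0.118, 0.1154]
contact_force: [0.0, 0.6, -4.1]
now [0.5569 0.118  0.1154] psi 1.7278 tilt [0.0001 0.0001] t 8.7 j6 -0.08
shift [ 0.0008 -0.0003  0.0104] rz -0.0001562055412369645
```

```bash
python3 shift.py '{"jaw":[0,0,0],"x":[0.0004,0,0],"y":[-0.0002,0,0],"z":[0.003,0.002,0],"wx":[0,0,0],"wy":[0,0,0],"wz":[0,0,0]}'|sed -n '2p;4p'
python3 shift.py '{"jaw":[0,0,0,0],"x":[0,0,0,0],"y":[0,0,0,0],"z":[0.002,0.002,0,0],"wx":[0,0,0,0],"wy":[0,0,0,0],"wz":[0,0,0,0]}'|sed -n '2p;4p'
python3 go.py .5565 .1187 .105 1.728
```

```text
tool_pos: [0.5565, 0.1184, 0.11]
contact_force: [0.2, 0.6, -4.5]
tool_pos: [0.5566, 0.1184, 0.1061]
contact_force: [0.8, 1.0, -4.5]
now [0.5566 0.1184 0.1061] psi 1.7277 tilt [0.0001 0.0002] t 9.57 j6 -0.08
shift [ 0.0004 -0.0001  0.0011] rz -0.00031490805505818287
```

```bash
python3 shift.py '{"jaw":[0,0,0,0],"x":[0,0,0,0],"y":[0,0,0,0],"z":[0.001,0.001,0,0],"wx":[0,0,0,0],"wy":[0,0,0,0],"wz":[0,0,0,0]}'|sed -n '2p;4p'
python3 shift.py '{"jaw":[0,0,0],"x":[0,0,0],"y":[0,0,0],"z":[0.001,0,0],"wx":[0,0,0],"wy":[0,0,0],"wz":[0,0,0]}'|sed -n '2p;4p'
python3 go.py .5565 .1187 .105 1.728
```

```text
tool_pos: [0.5568, 0.1184, 0.1048]
contact_force: [-1.2, 2.2, 1.5]
tool_pos: [0.5569, 0.1185, 0.1048]
contact_force: [-2.4, 1.8, 5.8]
now [0.5569 0.1185 0.1048] psi 1.7278 tilt [0.0002 0.0003] t 10.45 j6 -0.08
shift [ 0.0003 -0.0004 -0.0002] rz -0.00019011147657588268
```

Seated: the TCP stopped at z 0.105, which is the grasp height plus 25 mm. A gentle sideways probe against the pegs gives the base's lateral position for the axle.

```bash
f(){ sed -n '2p;4p'; python3 go.py .5569 .1185 .105 1.7278|tail -1; }
python3 shift.py '{"jaw":[0,0,0,0],"x":[0,0,0,0],"y":[0.001,0.001,0,0],"z":[-0.003,0,0,0],"wx":[0,0,0,0],"wy":[0,0,0,0],"wz":[0,0,0,0]}'|f
python3 shift.py '{"jaw":[0,0,0,0],"x":[0,0,0,0],"y":[-0.002,-0.002,0,0],"z":[0,0,0,0],"wx":[0,0,0,0],"wy":[0,0,0,0],"wz":[0,0,0,0]}'|f
python3 shift.py '{"jaw":[0,0,0],"x":[0.002,0,0],"y":[0.002,0,0],"z":[0,0,0],"wx":[0,0,0],"wy":[0,0,0],"wz":[0,0,0]}'|f
python3 shift.py '{"jaw":[0,0,0,0],"x":[-0.002,-0.002,0,0],"y":[0,0,0,0],"z":[0,0,0,0],"wx":[0,0,0,0],"wy":[0,0,0,0],"wz":[0,0,0,0]}'|f
```

```text
tool_pos: [0.5579, 0.1185, 0.1055]
contact_force: [-2.6, 1.0, -3.6]
shift [ 0.0001 -0.001   0.0005] rz -1.8630457852886195e-05
tool_pos: [0.5559, 0.1183, 0.1068]
contact_force: [4.0, 2.7, -6.1]
shift [0.0001 0.001  0.0018] rz -0.00018906825467013277
tool_pos: [0.5563, 0.1197, 0.1065]
contact_force: [1.2, -1.9, -2.0]
shift [-0.0013  0.0004  0.0015] rz 2.5066234561776923e-05
tool_pos: [0.5565, 0.1176, 0.1061]
contact_force: [1.1, 5.5, -3.3]
shift [0.0008 0.0005 0.0011] rz -0.0005368448339959642
```

```bash
python3 shift.py '{"jaw":[0,0,0,0],"x":[0.001,0,0,0],"y":[0.0005,0,0,0],"z":[0.002,0.001,0,0],"wx":[0,0,0,0],"wy":[0,0,0,0],"wz":[0,0,0,0]}'|sed -n '2p;4p'
python3 go.py .5569 .1187 .105 1.7278|tail -1
```

```text
tool_pos: [0.5573, 0.118, 0.1048]
contact_force: [-2.3, 4.2, 5.7]
shift [ 0.0008 -0.0003 -0.0002] rz -0.0002258392142451271
```

```bash
python3 shift.py '{"jaw":[0,0,1,1,1],"x":[0.0008,0,0,0,0],"y":[-0.0003,0,0,0,0],"z":[0,0,0,0,0],"wx":[0,0,0,0,0],"wy":[0,0,0,0,0],"wz":[0,0,0,0,0]}'|sed -n '2p;4,5p'
python3 shift.py '{"jaw":[1,1,1,1,1],"x":[0,0,0,0,0],"y":[0,0,0,0,0],"z":[0,-0.03,-0.05,-0.05,-0.04],"wx":[0,0,0,0,0],"wy":[0,0,0,0,0],"wz":[0,0,0,0,0]}'|sed -n '2p;4,5p'
python3 go.py .418 -.1515 .2 -.26
```

```text
tool_pos: [0.5568, 0.1177, 0.1031]
contact_force: [0.4, 0.3, 0.2]
gripper_width: 0.998
tool_pos: [0.5572, 0.1181, 0.2758]
contact_force: [0.1, -0.1, -0.1]
gripper_width: 0.998
now [0.5572 0.1181 0.2758] psi 1.7278 tilt [ 0.0021 -0.0001] t 14.07 j6 -0.08
shift [-0.2444 -0.1798  0.0755] rz 1.9878248233788292
```

```bash
python3 shift.py '{"jaw":[1,1,1,1,1],"x":[-0.025,0,0,0,0],"y":[-0.018,0,0,0,0],"z":[0,0,0,0,0],"wx":[0,0,0,0,0],"wy":[0,0,0,0,0],"wz":[0.1,0.18,0.18,0.18,0.18]}'|head -2
python3 shift.py '{"jaw":[1,1,1,1,1],"x":[0,0,0,0,0],"y":[0,0,0,0,0],"z":[0,0,0,0,0],"wx":[0,0,0,0,0],"wy":[0,0,0,0,0],"wz":[0.18,0.18,0.18,0.18,0.18]}'|head -2
python3 shift.py '{"jaw":[1,1],"x":[0,0],"y":[0,0],"z":[0,0],"wx":[0,0],"wy":[0,0],"wz":[0.18,0.088]}'|head -2
python3 go.py .418 -.1515 .2 -.26
```

```text
time: 14.7
tool_pos: [0.5429, 0.0905, 0.2732]
time: 15.32
tool_pos: [0.5429, 0.0905, 0.2732]
time: 15.58
tool_pos: [0.5429, 0.0905, 0.2732]
now [0.5429 0.0905 0.2732] psi -0.2637 tilt [-0.0001 -0.0003] t 15.57 j6 1.86
shift [-0.0575  0.2662  0.0733] rz -0.0036574930348591828
```

```bash
python3 shift.py '{"jaw":[1,1,1,1,1],"x":[-0.006,-0.012,-0.012,-0.012,-0.009],"y":[0.03,0.055,0.055,0.055,0.041],"z":[0.01,0.015,0.015,0.015,0.015],"wx":[0,0,0,0,0],"wy":[0,0,0,0,0],"wz":[0,0,0,0,0]}'|head -2
python3 shift.py '{"jaw":[1,1,1,1],"x":[-0.0065,0,0,0],"y":[0.03,0,0,0],"z":[0.003,0,0,0],"wx":[0,0,0,0],"wy":[0,0,0,0],"wz":[-0.0036,0,0,0]}'|head -2
python3 go.py .418 -.1515 .002 -.26
python3 - <<'E'
from h import *
t=optics.grab_frame("top")[:,:,::-1].copy();s=optics.grab_frame("side")[:,:,::-1].copy()
cv2.imwrite("pics/m2.png",np.vstack([np.hstack([tile(t,212,178,100,75,4),tile(s,240,180,100,75,4)]),np.hstack([tile(t,320,200,100,75,4),tile(s,295,140,100,75,4)])]))
E
```

```text
time: 16.2
tool_pos: [0.4318, -0.126, 0.2029]
time: 16.7
tool_pos: [0.4195, -0.1509, 0.2006]
now [ 0.4195 -0.1509  0.2006] psi -0.2551 tilt [ 0.0005 -0.0001] t 16.7 j6 1.31
shift [-0.0014  0.0009  0.1986] rz 0.004891362366095109
```

View pics/m2.png

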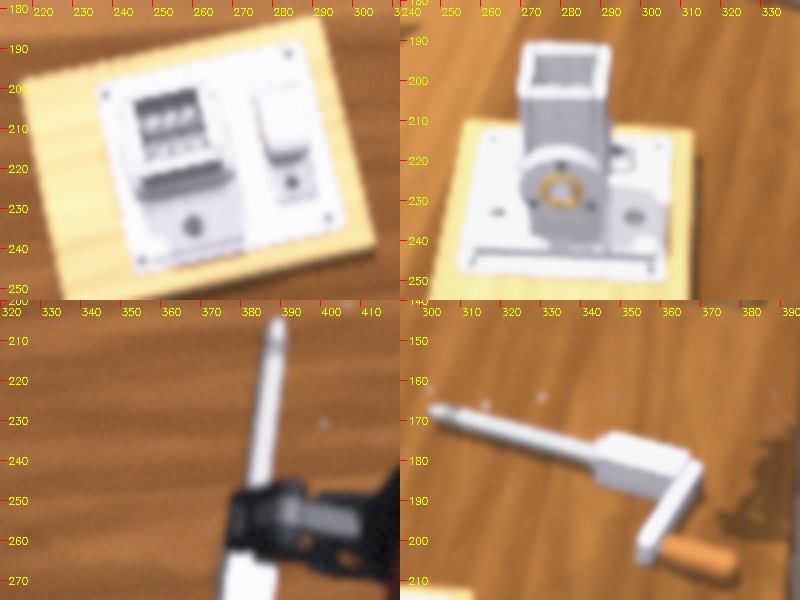

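The head is seated flat on the base, with its foot hole at top (260,234) and bore at side (280,227). The crank is undisturbed with its hub at side (355,182). Descend.

```bash
python3 shift.py '{"jaw":[1,1,1,1,1],"x":[-0.0012,0,0,0,0],"y":[0.0005,0,0,0,0],"z":[0.03,0.05,0.05,0.03,0.01],"wx":[0,0,0,0,0],"wy":[0,0,0,0,0],"wz":[0.0025,0,0,0,0]}'|head -2
python3 shift.py '{"jaw":[1,1],"x":[0,0],"y":[0,0],"z":[0,0],"wx":[0,0],"wy":[0,0],"wz":[0,0]}'|sed -n '2p;4p'
python3 go.py .418 -.1515 .002 -.26
```

```text
time: 17.42
tool_pos: [0.4164, -0.1506, 0.0282]
tool_pos: [0.4191, -0.1524, 0.0321]
contact_force: [0.1, 0.1, 0.6]
now [ 0.4191 -0.1524  0.0321] psi -0.2588 tilt [ 0.0028 -0.0016] t 17.68 j6 1.31
shift [-0.0014 -0.0007  0.0301] rz 0.0012249693163770559
```

```bash
python3 shift.py '{"jaw":[1,1,1,1,1],"x":[0,0,0,0,0],"y":[0,0,0,0,0],"z":[0.012,0.01,0.006,0,0],"wx":[0,0,0,0,0],"wy":[0,0,0,0,0],"wz":[0,0,0,0,0]}'|sed -n '2p;4p'
python3 go.py .418 -.1515 .002 -.26
python3 shift.py '{"jaw":[0,0,0,0,0],"x":[0,0,0,0,0],"y":[0,0,0,0,0],"z":[0,0,0,0,0],"wx":[0,0,0,0,0],"wy":[0,0,0,0,0],"wz":[0,0,0,0,0]}'|sed -n '2p;4,6p'
python3 shift.py '{"jaw":[0,0],"x":[0,0],"y":[0,0],"z":[0,0],"wx":[0,0],"wy":[0,0],"wz":[0,0]}'|sed -n '2p;4,6p'
```

```text
tool_pos: [0.4178, -0.1519, 0.0024]
contact_force: [-0.3, 0.6, 0.3]
now [ 0.4178 -0.1519  0.0024] psi -0.2591 tilt [ 0.0001 -0.    ] t 18.3 j6 1.31
shift [ 0.0001 -0.0004  0.0004] rz 0.0008909354644863754
tool_pos: [0.418, -0.1519, 0.0027]
contact_force: [-0.3, 1.6, 2.9]
gripper_width: 0.292
grasp_force: 60.0
tool_pos: [0.418, -0.1519, 0.0026]
contact_force: [-0.2, 1.7, 5.0]
gripper_width: 0.293
grasp_force: 60.2
```

```bash
python3 shift.py '{"jaw":[0,0,0,0,0],"x":[0,0,0,0,0],"y":[0,0,0,0,0],"z":[-0.01,-0.025,-0.05,-0.05,-0.04],"wx":[0,0,0,0,0],"wy":[0,0,0,0,0],"wz":[0,0,0,0,0]}'|sed -n '2p;4,6p'
python3 - <<'E'
from h import *
for z in(0,.05): print(z,onz("top",(388,162),z),onz("top",(367,158),z),onz("top",(397,148),.096))
print(onz("top",(250,290),.006),onz("side",(265,165),0))
print(onz("side",(245,163),0),onz("side",(286,163),0), onz("side",(265,135),.096),onz("side",(265,171),0))
E
python3 go.py .5959 -.1264 .19 1.7283
```

```text
tool_pos: [0.4171, -0.1517, 0.1786]
contact_force: [0.3, 0.2, -3.2]
gripper_width: 0.289
grasp_force: 59.9
0 [ 0.67745861 -0.20753684  0.        ] [ 0.6911644  -0.15782986  0.        ] [ 0.67775777 -0.20025188  0.096     ]
0.05 [ 0.66167429 -0.19112591  0.05      ] [ 0.67463499 -0.14412116  0.05      ] [ 0.67775777 -0.20025188  0.096     ]
[0.39886624 0.14369992 0.006     ] [ 0.67960775 -0.1991666   0.        ]
[ 0.73882287 -0.19689922  0.        ] [ 0.62321413 -0.22282995  0.        ] [ 0.67718897 -0.20080946  0.096     ] [ 0.67151016 -0.16879113  0.        ]
now [ 0.4171 -0.1517  0.1786] psi -0.2592 tilt [-0.0002 -0.0004] t 19.8 j6 1.31
shift [ 0.1663 -0.0703 -0.0114] rz -1.9874846547286458
```

```bash
python3 shift.py '{"jaw":[0,0,0,0,0],"x":[0,0,0,0,0],"y":[0,0,0,0,0],"z":[0,0,0,0,0],"wx":[0,0,0,0,0],"wy":[0,0,0,0,0],"wz":[-0.1,-0.18,-0.18,-0.18,-0.18]}'|head -2
python3 shift.py '{"jaw":[0,0,0,0,0],"x":[0,0,0,0,0],"y":[0,0,0,0,0],"z":[0,0,0,0,0],"wx":[0,0,0,0,0],"wy":[0,0,0,0,0],"wz":[-0.18,-0.18,-0.18,-0.18,-0.18]}'|head -2
python3 shift.py '{"jaw":[0,0,0],"x":[0,0,0],"y":[0,0,0],"z":[0,0,0],"wx":[0,0,0],"wy":[0,0,0],"wz":[-0.18,-0.0875,0]}'|head -2
python3 go.py .5967 -.1313 .18 1.7283
```

```text
time: 20.42
tool_pos: [0.4167, -0.1514, 0.1761]
time: 21.05
tool_pos: [0.4167, -0.1514, 0.1761]
time: 21.42
tool_pos: [0.4169, -0.1515, 0.1763]
now [ 0.4169 -0.1515  0.1763] psi 1.7273 tilt [-0.0018  0.0009] t 21.43 j6 -0.67
shift [-0.0081  0.1808 -0.004 ] rz -0.001035593354324682
```

```bash
python3 shift.py '{"jaw":[0,0,0,0,0],"x":[-0.002,-0.002,-0.002,-0.002,0],"y":[0.02,0.045,0.05,0.045,0.02],"z":[0,0,0,0,0],"wx":[0,0,0,0,0],"wy":[0,0,0,0,0],"wz":[0,0,0,0,0]}'|head -2
python3 shift.py '{"jaw":[0,0,0,0,0],"x":[0,0,0,0,0],"y":[0,0,0,0,0],"z":[0.015,0.035,0.035,0.02,0],"wx":[0,0,0,0,0],"wy":[0,0,0,0,0],"wz":[0,0,0,0,0]}'|head -2
python3 shift.py '{"jaw":[0,0,0],"x":[0,0,0],"y":[0,0,0],"z":[0,0,0],"wx":[0,0,0],"wy":[0,0,0],"wz":[0,0,0]}'|sed -n '2p;4,6p'
python3 go.py .5967 -.1313 .0646 1.7283
python3 - <<'E'
from h import *
t=optics.grab_frame("top")[:,:,::-1].copy();s=optics.grab_frame("side")[:,:,::-1].copy()
cv2.imwrite("pics/m3.png",np.vstack([np.hstack([tile(t,270,180,100,75,4),tile(s,230,155,100,75,4)]),np.hstack([tile(t,330,180,100,75,4),tile(s,260,140,100,75,4)])]))
E
```

```text
time: 22.05
tool_pos: [0.5982, -0.131, 0.1763]
time: 22.68
tool_pos: [0.5943, -0.131, 0.0696]
tool_pos: [0.5976, -0.1317, 0.0738]
contact_force: [-0.4, -0.3, -4.3]
gripper_width: 0.289
grasp_force: 60.4
now [ 0.5976 -0.1317  0.0738] psi 1.7284 tilt [ 0.0022 -0.0008] t 23.05 j6 -0.5
shift [ 0.0006 -0.0008  0.0092] rz 0.0001428925232547229
```

View pics/m3.png

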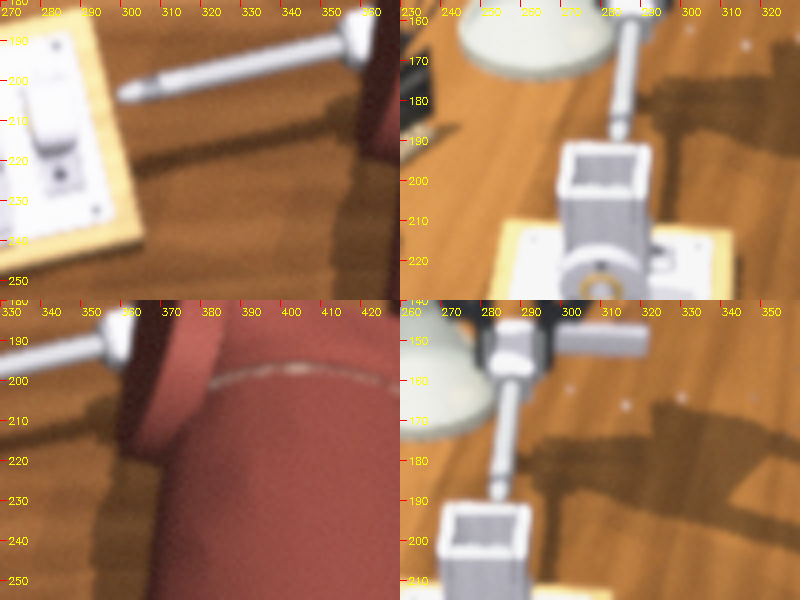

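The crank is held in line: nose at top (299.3,203.5) and side (284.1,188.3), collar end at top about (356,190). I check this by triangulation.

Run:
```python
from h import *
print("nose tri",tri((299.3,203.5),(284.1,188.3)).round(4))
s=manip.state();r=rot(s["tool_rot"]).as_matrix();n=s["tool_pos"]+.1562*r[:,0]-.0104*r[:,2]
print("pred",n.round(4),"tool",r[:,0].round(4))
for cam in("top","side"): print(cam,proj(cam,n).round(1),proj(cam,n-.115*r[:,0]).round(1))
S=np.array([.5569,.1187]);y=np.array([-np.sin(.1575),np.cos(.1575)]);print("lateral",(n[:2]-S)@[y[1],-y[0]],"along mouth",(n[:2]-S)@y+.072)
```

```text
nose tri [0.5711 0.0236 0.0887]
pred [0.5726 0.0227 0.0834] tool [-1.569e-01  9.876e-01 -6.000e-04]
top [[299.5 203.1]] [[351.  191.3]]
side [[283.8 189.9]] [[287.  163.6]]
lateral 0.0004348122077459382 along mouth -0.02530345116815093
```

```bash
python3 shift.py '{"jaw":[0,0,0,0],"x":[0,0,0,0],"y":[-0.0005,0,0,0],"z":[0.005,0.004,0,0],"wx":[0,0,0,0],"wy":[0,0,0,0],"wz":[0,0,0,0]}'|sed -n '2p;4p'
python3 go.py .5733 .0158 .0646 1.7283
```

```text
tool_pos: [0.5962, -0.1315, 0.0632]
contact_force: [-0.2, 0.3, -4.9]
now [ 0.5962 -0.1315  0.0632] psi 1.7284 tilt [-0.0002  0.0001] t 23.65 j6 -0.5
shift [ 0.1491  0.0006 -0.0014] rz 9.663832945339124e-05
```

```bash
f(){ sed -n '2p;4p'; python3 go.py .5733 .0158 .0646 1.7283|tail -1; }
python3 shift.py '{"jaw":[0,0,0,0,0],"x":[0.008,0.01,0.005,0,0],"y":[0.0004,0,0,0,0],"z":[-0.001,0,0,0,0],"wx":[0,0,0,0,0],"wy":[0,0,0,0,0],"wz":[0,0,0,0,0]}'|f
python3 shift.py '{"jaw":[0,0,0,0],"x":[0.005,0.005,0.003,0],"y":[0,0,0,0],"z":[0,0,0,0],"wx":[0,0,0,0],"wy":[0,0,0,0],"wz":[0,0,0,0]}'|f
```

```text
tool_pos: [0.593, -0.1088, 0.0644]
contact_force: [0.0, -0.6, -4.5]
shift [ 1.261e-01  1.000e-04 -3.000e-04] rz 0.00022399856835519927
tool_pos: [0.5909, -0.0956, 0.0642]
contact_force: [0.3, 0.6, -4.2]
shift [ 0.1128  0.0002 -0.0004] rz 0.0005204251427510798
```

```bash
f(){ sed -n '2p;4p'; python3 go.py .5733 .0158 .0646 1.7283|tail -1; }
python3 shift.py '{"jaw":[0,0,0,0,0],"x":[0.005,0.006,0.005,0,0],"y":[0,0,0,0,0],"z":[0,0,0,0,0],"wx":[0,0,0,0,0],"wy":[0,0,0,0,0],"wz":[0,0,0,0,0]}'|f
python3 shift.py '{"jaw":[0,0,0,0,0],"x":[0.005,0.006,0.005,0,0],"y":[0,0,0,0,0],"z":[0,0,0,0,0],"wx":[0,0,0,0,0],"wy":[0,0,0,0,0],"wz":[0,0,0,0,0]}'|f
```

```text
tool_pos: [0.5885, -0.0801, 0.0644]
contact_force: [0.2, -0.7, -4.6]
shift [ 0.0971  0.0001 -0.0003] rz 0.00023472677376989992
tool_pos: [0.586, -0.0643, 0.0643]
contact_force: [0.2, 1.2, -5.0]
shift [ 0.0811  0.0001 -0.0003] rz 0.00026633611246706934
```

```bash
f(){ sed -n '2p;4p'; python3 go.py .5733 .0158 .0646 1.7283|tail -1; }
python3 shift.py '{"jaw":[0,0,0,0,0],"x":[0.004,0.005,0.005,0.003,0],"y":[0,0,0,0,0],"z":[0,0,0,0,0],"wx":[0,0,0,0,0],"wy":[0,0,0,0,0],"wz":[0,0,0,0,0]}'|f
python3 shift.py '{"jaw":[0,0,0,0,0],"x":[0.005,0.006,0.006,0.003,0],"y":[0,0,0,0,0],"z":[0,0,0,0,0],"wx":[0,0,0,0,0],"wy":[0,0,0,0,0],"wz":[0,0,0,0,0]}'|f
```

```text
tool_pos: [0.5832, -0.0472, 0.0643]
contact_force: [-0.2, -0.2, -3.4]
shift [ 0.0638  0.0002 -0.0003] rz 0.0005799678151650056
tool_pos: [0.5801, -0.0275, 0.0643]
contact_force: [0.5, -0.2, -4.3]
shift [ 0.0438  0.0001 -0.0003] rz 0.0005915029957814788
```

```bash
f(){ sed -n '2p;4p'; python3 go.py .5733 .0158 .0646 1.7283|tail -1; }
python3 shift.py '{"jaw":[0,0,0,0,0],"x":[0.005,0.006,0.006,0.003,0],"y":[0,0,0,0,0],"z":[0,0,0,0,0],"wx":[0,0,0,0,0],"wy":[0,0,0,0,0],"wz":[0,0,0,0,0]}'|f
python3 shift.py '{"jaw":[0,0,0,0,0],"x":[0.005,0.006,0.005,0,0],"y":[0,0,0,0,0],"z":[0,0,0,0,0],"wx":[0,0,0,0,0],"wy":[0,0,0,0,0],"wz":[0,0,0,0,0]}'|f
```

```text
tool_pos: [0.5769, -0.0077, 0.0643]
contact_force: [-0.4, -0.6, -4.5]
shift [ 0.0238  0.0001 -0.0003] rz 0.0006102635781854993
tool_pos: [0.5745, 0.0078, 0.0643]
contact_force: [-0.1, 0.4, -4.5]
shift [ 0.0081  0.0001 -0.0003] rz 0.00023953102404661308
```

```bash
f(){ sed -n '2p;4p'; python3 go.py .5733 .0158 .0646 1.7283|tail -1; }
python3 shift.py '{"jaw":[0,0,0,0],"x":[0.003,0.002,0.001,0],"y":[0,0,0,0],"z":[0,0,0,0],"wx":[0,0,0,0],"wy":[0,0,0,0],"wz":[0,0,0,0]}'|f
python3 shift.py '{"jaw":[0,0,0,0],"x":[0.001,0.001,0,0],"y":[0,0,0,0],"z":[0,0,0,0],"wx":[0,0,0,0],"wy":[0,0,0,0],"wz":[0,0,0,0]}'|f
```

```text
tool_pos: [0.5735, 0.0138, 0.0643]
contact_force: [-0.4, -0.2, -4.0]
shift [ 0.002   0.0001 -0.0003] rz 0.00020808142593997658
tool_pos: [0.5734, 0.015, 0.0644]
contact_force: [0.1, -4.4, -4.3]
shift [ 0.0008  0.0001 -0.0002] rz -7.407998086517154e-05
```

```bash
f(){ sed -n '2p;4p'; python3 go.py .5733 .0158 .0646 1.7283|tail -1; }
python3 shift.py '{"jaw":[0,0,0,0],"x":[0.001,0.0005,0,0],"y":[0,0,0,0],"z":[0,0,0,0],"wx":[0,0,0,0],"wy":[0,0,0,0],"wz":[0,0,0,0]}'|f
python3 - <<'E'
from h import *
t=optics.grab_frame("top")[:,:,::-1].copy();s=optics.grab_frame("side")[:,:,::-1].copy()
cv2.imwrite("pics/m4.png",np.vstack([np.hstack([tile(t,212,178,100,75,4),tile(s,240,170,100,75,4)]),np.hstack([tile(t,260,178,100,75,4),tile(s,250,195,80,60,5)])]))
E
```

```text
tool_pos: [0.5733, 0.015, 0.0645]
contact_force: [0.7, -9.5, -5.7]
shift [ 0.0008  0.0001 -0.0001] rz -4.0466210804446234e-06
```

View pics/m4.png

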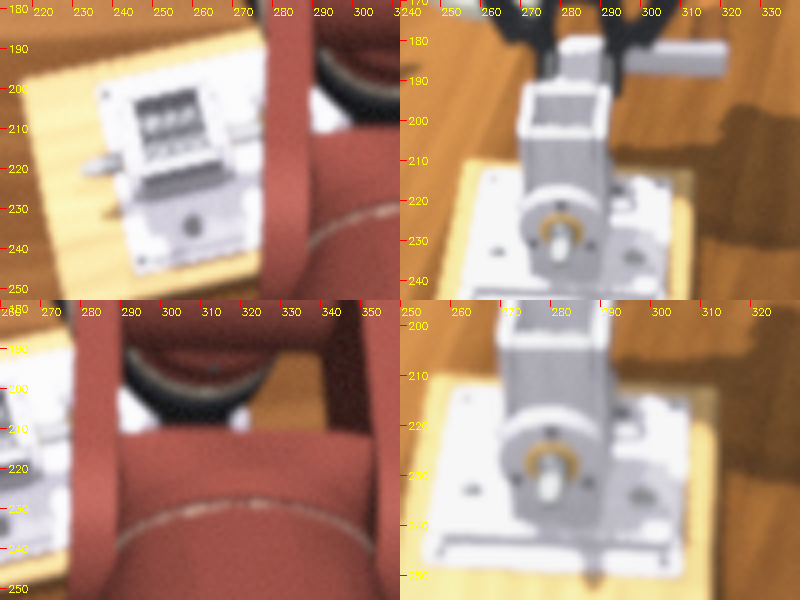

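The nose sticks out of the head at side (279.5,231) and top (233,218). The head still sits flat, and the collar is stopped on the post: the push rose to 9.5 N with no further travel. Hand in.

```bash
python3 -c "
from plant import manip, optics
print(manip.job_done(), manip.state()['time'])"
```

```text
the job is handed in; nothing more can be done
the job is handed in; nothing more can be done
```

The mill head is seated on its pegs, and the crank axle is through the post and head with its collar stopped on the post; I handed the job in still holding the crank, with the nose sticking out for the nut.

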